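# Open a hot-water dispenser's twist-lock tank lid by feel

## Robot

A 7-joint arm with a two-finger parallel gripper is mounted at the origin on the work surface. World frame = base frame: x ahead of the robot, y to its left, z up, the work surface at z = 0. Lengths are in m, angles in rad, forces in N, time in s.
With the tool pointing down it reaches from about 0.4 to 0.9 m from the base axis. Payload 5.6 kg.
Tool frame: the origin (TCP) lies midway between the tips of the shut fingers; the grasp point (between the pads) lies 19 mm behind it; y points along the fingers, x is the direction in which the jaws open and shut, and the axes are right-handed (so a half turn about y gives the same grasp; the last joint's range is limited). The gripper opens to 92 mm and grips with 3 to 60 N. Pads are 20 mm wide; open, the fingers measure 128 mm over their backs; the gripper's body (75 mm by 189 mm) begins 69 mm behind the grasp point.
Start: joints at [-1.187, 0.468, -0.012, 1.603, 0.006, 1.071, -0.056], TCP at [0.269, 0.592, 0.215] pointing down, gripper open.
Joint ranges: [-2.53, 2.53], [-0.31, 2.02], [-1.57, 1.55], [0.28, 2.44], [-1.29, 4.43], [0.15, 1.84], [-2.92, 2.92]. Speed limits (rad/s): [2.57, 2.57, 3.14, 3.14, 3.14, 3.14, 3.14].

## Interface

Orientations are given as a unit quaternion [w, x, y, z].
In Python, from rig import bot, vision gives the robot as it stands. The module is installed in compiled form; this text tells all that it offers. Calls block until the motion is done:
- bot.move_pose(position, orientation): joint-space move of the TCP to a pose.
- bot.move_linear(position, rate=0.15, frame=None): straight line of the TCP; frame=None keeps the orientation; rate is the mean speed in m/s.
- bot.set_joints(angles): joint-space move.
- bot.ungrasp() and bot.clamp(f_grip=None): open the fingers fully, or close them until they stop; f_grip is the grip in N (None keeps the last).
- bot.hold(seconds).
- bot.solve_ik(position, orientation): joint angles nearest the present ones, or None.
- bot.sense(): the state.
- vision.capture(name): name is "scene" or "top" or "wrist"; returns a dict with "color" (480x640x3 uint8, red, green, blue), "depth" (480x640 float32, m along the optical axis (not along the pixel's ray), 0 where there is no reading), "camera_matrix" (3x3 intrinsics, pixels), "R" (3x3) and "t" (3): a world point X has camera coordinates R X + t; the wrist camera has in their place "T_tool_cam" (4x4, takes a point from camera to tool coordinates, whose origin is the TCP and whose axes are the tool frame's). Camera axes: x right, y down, z forward; pixel columns grow to the right and rows downward; lengths in m; the calibration is good to about 2 mm. A picture is of the moment at which its call begins: read the wrist's pose just before it.
A pose or a line that the arm cannot do raises bot.PlanningError and nothing moves.
- bot.hand_in(): hands the job in, once; it reports no verdict.
Trained networks look in the newest picture that a camera, given by its name, has taken for a name from the list of things; names that differ only in an ending like _2 or _b are one class to them, and where a whole thing is asked for, a point or a joint stands for the part that bears it (a point fixed in the world has none). Each returns a list of dicts, best first, with "score" (0 to 1); they miss things now and then, are a little off and sometimes report something else, mostly with a low value. They report only what shows in the picture. A call takes as long as a camera call. They do not tell look-alikes from the thing itself.
- vision.recognise(camera, query): "position" ([column, row] in pixels, amid what is visible of it).
- vision.pinpoint(camera, query): "position" ([column, row] in pixels: a listed point, or the origin of a listed thing).
The state is a dict: "time": time; "joints": joint angles; "qvel": joint speeds; "joint_torque": joint torques, N m; "position": TCP position; "tool_rot": TCP orientation; "force": force on the tool from outside, world axes, zero at the start; "wrist_torque": the same for the moment, N m; "grip_width": opening from 0.0 (shut) to 1.0 (fully open).
Only numpy, scipy, OpenCV 4.12 (cv2) and the standard library are available. Lean on these libraries where they do the work, as an engineer would, in place of code of your own. Each camera call takes 0.05 s, during which the arm holds its last target. There are 200 camera calls.

## Task

The empty hot-water dispenser is to be refilled: take off its twist-lock lid. Turn the lid slowly anticlockwise by its bar grip, feeling for the place where the resistance drops because its lugs have come to the hidden slots; lift it off there without ever forcing it, and lay it gently, grip up and flat, in the white tray. Leave everything else where it stands.

Things in the scene. Friction and masses are not known exactly. Their poses are not given: they have to be found in the camera images.
- dispenser: Fixed hot-water dispenser. Origin on the table under the axis of its round tower (166 mm across, 222 mm high); z up. Tap and round drip tray reach 230 mm from the axis to its own -x. On top, coaxial, the black filling neck (120 mm across) holds the lid: its 6 mm flange (bore 80 mm) has two 17 mm wide slots 180 degrees apart, unmarked, hidden under the lid, at an angle not known.
- neck_top (a point): Centre of the neck's mouth, 257 mm above the table, on the tower's axis. The flange's underside lies 14.5 mm below. A springy seal on the rim pushes the locked lid up with about 12 N, so the lugs rub under the flange: a steady turning drag of 0.12 to 0.3 Nm. At the slots the drag falls below half, over about 0.35 rad, and the seal's push (8 N net) comes onto the hand.
- lid_grip (a point): Centre, half-way up, of the lid's bar grip: 64 mm long (this frame's x), 14 mm thick (y), 34 mm high (z). It stands on a steel disc 124 mm across, 8 mm thick, whose top is 17 mm below this point. When locked this point is 286 mm above the table. Anticlockwise seen from above, the next slot's middle is 0.35 to 1.5 rad from the start; the lid comes out within 0.08 rad of it, further on it locks again.
- lid: The same loose lid, 0.2 to 0.33 kg. Origin: centre of its plug's flat underside, on which it stands when laid down, 49 mm below the grip point. Plug 76 mm across, 24 mm deep, 2 mm play in the neck; two lugs at its +x and -x, 10 mm wide, reach 48 mm from the axis and lock under the flange. Out of the neck after 22 mm of lift. Freed, it follows the hand; do not pull or press with over 20 N.
- tray: Fixed white serving tray, 180 mm (its x) by 230 mm (its y), wall 5 mm thick and 18 mm high, floor top 5 mm above the table. Origin: centre of its underside.
- mug: Loose white mug, 76 mm across, 78 mm high, standing on the drip tray; origin at its underside's centre. Leave alone.
- sugar_jar: Loose glass jar, 72 mm across, 105 mm high, at the back. Leave alone.
- tea_caddy: Loose green tea tin, 75 x 95 x 122 mm, at the back. Leave alone.
- teaspoon: Loose teaspoon, 140 mm long, lying on the table nearer the robot. Leave alone.
- power_meter: Loose white plug-in power meter, 55 x 130 x 30 mm, lying at the back. Leave alone.
- bowl: Loose blue bowl, 120 mm across, 50 mm high, at the left. Leave alone.
- egg_timer: Loose white kitchen timer, 68 mm across, 56 mm high, at the right. Leave alone.
Things that resemble listed ones, but are neither listed nor needed, are in the scene too. Leave any pink or red look-alike of the lid alone.

How it is judged:
On the way:
1. the lid is unlocked and lifted level out of the neck, 25 mm or more (z of lid_grip in the frame of dispenser above 0.311 m and angle between lid's own z axis and vertical below 0.35 rad), for 0.1 s.
At the end, for the whole second after the job is handed in: the lid lies grip up and flat (within 0.06 rad) on the floor of the tray, its centre within 90 mm of the tray's centre, released and at rest (horizontal distance between lid and tray below 0.09 m and z of lid in the frame of tray below 0.008 m and angle between lid's own z axis and vertical below 0.06 rad and linear speed of lid below 0.02 m/s); the robot touches nothing.
It fails at once if the lid is forced: more than 55 N in all between lid and dispenser, of which seal and lugs give about 30 N at rest (contact force between lid and dispenser above 55 N).
It fails at once if the lid is dropped or slammed into the tray: faster than 0.45 m/s in the last 20 mm above its floor (horizontal distance between lid and tray below 0.12 m and z of lid in the frame of tray below 0.025 m and linear speed of lid above 0.45 m/s).
It fails at once if a bystander is moved by more than 30 mm (distance of any of mug, sugar_jar, tea_caddy, teaspoon, power_meter, bowl, egg_timer from where it was at the start of the episode above 0.03 m).
It also fails if it takes over 72 s, if anything falls off the work surface, if the arm or the gripper's body presses on something with over 40 N, if the wrist force passes 120 N, or if a joint passes its speed limit or range.

## Working session

There is one attempt and no reset: what is moved stays moved. The work goes in short steps, each a Python script; the robot and the scene stay as the last script left them, time stands still between calls to the robot, and variables do not carry over. Pictures are saved under pics/ and viewed, about 8 in all and at most 12, crops included, and the job is handed in when it is done.

```bash
mkdir -p pics; cat > h.py <<'E'
import numpy as np, cv2
from rig import bot, vision
def shot(cam,name=None):
    c=vision.capture(cam)
    if name: cv2.imwrite(f'pics/{name}.png',c['color'][:,:,::-1])
    return c
def w(c,uv,d=None):
    "world point of pixel, using depth d or the image's"
    u,v=uv
    if d is None:
        p=c['depth'][int(v)-1:int(v)+2,int(u)-1:int(u)+2]; p=p[p>0]; d=np.median(p) if len(p) else np.nan
    x=np.linalg.solve(c['camera_matrix'],[u,v,1])*d
    return c['R'].T@(x-c['t'])
def wz(c,uv,z):
    "world point of pixel's ray at height z"
    r=c['R'].T@np.linalg.solve(c['camera_matrix'],[uv[0],uv[1],1]); o=-c['R'].T@c['t']
    return o+r*(z-o[2])/r[2]
E
python3 - <<'E'
from h import *
np.set_printoptions(precision=4,suppress=True)
s=bot.sense(); print({k:np.round(v,3) for k,v in s.items()})
for cam in ['scene','top']:
    c=shot(cam,cam+'1'); print(cam, -c['R'].T@c['t'])
    for q,z in [('lid_grip',.286),('neck_top',.257),('tray',0),('dispenser',0),('mug',None),('lid',None)]:
        for r in vision.pinpoint(cam,q)[:3]:
            print(q,np.round(r['score'],2),np.round(r['position'],1),w(c,r['position']), wz(c,r['position'],z) if z is not None else '')
E
```

```text
{'time': np.float64(0.0), 'joints': array([-1.187,  0.468, -0.012,  1.604,  0.006,  1.071, -0.056]), 'qvel': array([ 0.   , -0.001, -0.001,  0.001, -0.   , -0.   ,  0.001]), 'joint_torque': array([ -0.001, -52.058,  -0.012, -24.374,  -0.057,   0.017,   0.   ]), 'position': array([0.269, 0.591, 0.214]), 'tool_rot': array([-0.594,  0.595,  0.382, -0.383]), 'force': array([0.242, 0.372, 0.359]), 'wrist_torque': array([-0.003,  0.023, -0.014]), 'grip_width': np.float64(1.001)}
scene [1.2834 0.2171 0.9252]
lid_grip 0.71 [204.5 197.7] [ 0.2944 -0.3965  0.0632] [ 0.55   -0.2379  0.286 ]
lid_grip 0.65 [255.1 189.6] [ 0.4678 -0.1478  0.2674] [ 0.4909 -0.1375  0.286 ]
lid_grip 0.64 [155.9 268.9] [ 0.5989 -0.3928  0.0575] [ 0.7792 -0.2322  0.286 ]
neck_top 0.67 [246.7 277.1] [ 0.5839 -0.1433  0.0823] [ 0.7289 -0.0686  0.257 ]
tray 0.61 [386.9 321. ] [0.5646 0.2115 0.0043] [ 0.5613  0.2115 -0.    ]
dispenser 0.75 [246.8 277.8] [ 0.585  -0.1427  0.081 ] [ 0.5179 -0.1773  0.    ]
mug 0.93 [289.5 243.8] [ 0.4047 -0.0894  0.0459] 
mug 0.36 [245.9 275. ] [ 0.5843 -0.1444  0.09  ] 
lid 0.84 [209.8 211.4] [ 0.5156 -0.2522  0.2154] 
lid 0.79 [241.8 213. ] [ 0.5591 -0.1453  0.2683] 
lid 0.67 [380.6 247.5] [0.3355 0.1567 0.0298] 
top [ 0.2882 -0.0061  1.6841]
lid_grip 0.97 [445.5 223.1] [ 0.5822 -0.3994  0.0658] [ 0.5422 -0.3459  0.286 ]
lid_grip 0.92 [410.4 355.2] [ 0.2026 -0.2853  0.0655] [ 0.2142 -0.2473  0.286 ]
lid_grip 0.64 [258.7 316.4] [0.3136 0.1449 0.0655] [0.3101 0.1243 0.286 ]
tray 0.96 [242.9 234.9] [0.5591 0.201  0.0032] [0.5596 0.2013 0.    ]
dispenser 0.63 [365.2 247.6] [ 0.4828 -0.143   0.2671] [ 0.5195 -0.1688  0.    ]
mug 0.96 [346.3 296.4] [ 0.3712 -0.1081  0.0279] 
mug 0.67 [365. 169.] [ 0.7568 -0.1697  0.0281] 
lid 0.66 [442.9 223.6] [ 0.5866 -0.3995  0.0333] 
lid 0.66 [403.1 354.3] [ 0.2035 -0.27    0.0325] 
lid 0.66 [446.8 324.3] [ 0.2886 -0.3967  0.0457]
```

```bash
python3 -c "
import cv2,numpy as np
a=cv2.imread('pics/scene1.png');b=cv2.imread('pics/top1.png');print(a.shape,b.shape)"
```

```text
(480, 640, 3) (480, 640, 3)
```

View pics/scene1.png

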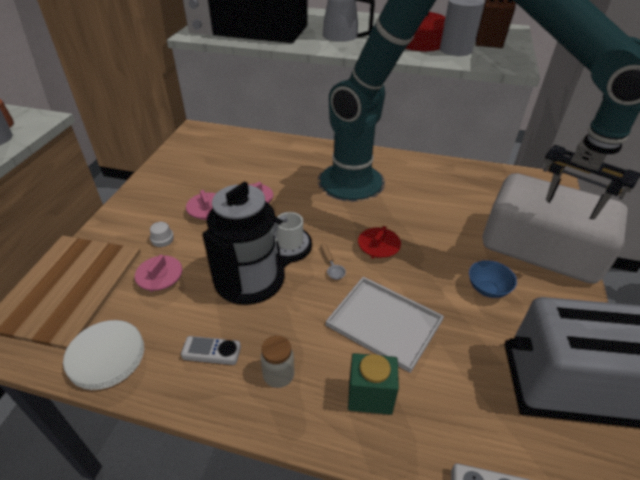

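View pics/top1.png

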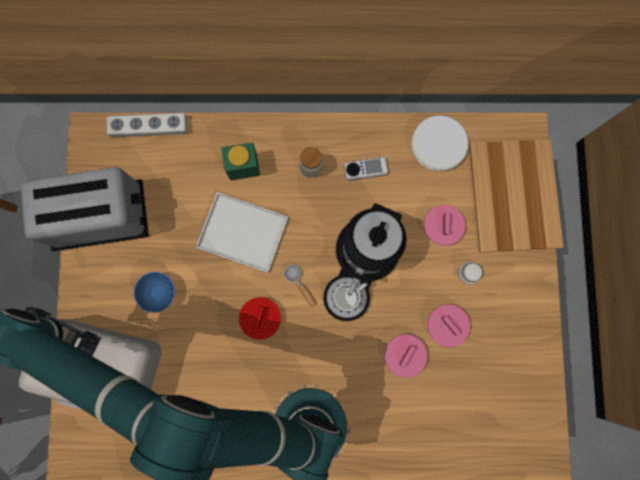

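Candidates for the lid, by pixel in the top picture: steel disc with black grip on the dispenser (378,235), which is the one wanted. Look-alikes are pink at (444,225), (449,326) and (406,355), and red at (260,318). In the scene picture the wanted one is at (238,193). I'll check it in a crop and measure its pose from depth.

```bash
python3 - <<'E'
from h import *
np.set_printoptions(precision=4,suppress=True)
def cloud(c):
    v,u=np.mgrid[0:480,0:640]; d=c['depth']
    x=np.stack([u,v,np.ones_like(u)],-1)@np.linalg.inv(c['camera_matrix']).T*d[...,None]
    P=(x-c['t'])@c['R']; P[d==0]=np.nan; return P
crops=[]
for cam,(u0,v0,u1,v1) in dict(scene=(190,160,320,310),top=(310,190,440,340)).items():
    c=shot(cam); P=cloud(c)
    crops.append(cv2.resize(c['color'][v0:v1,u0:u1,::-1],None,fx=3,fy=3,interpolation=cv2.INTER_CUBIC))
    near=(np.hypot(P[...,0]-.515,P[...,1]+.165)<.13)
    for lo,hi in [(.25,.262),(.262,.277),(.285,.31),(.297,.31)]:
        Q=P[near&(P[...,2]>lo)&(P[...,2]<hi)]
        if len(Q)<5: print(cam,lo,len(Q)); continue
        m=Q[:,:2].mean(0); (_,_),sz,a=cv2.minAreaRect(Q[:,:2].astype(np.float32)); cc=cv2.minEnclosingCircle(Q[:,:2].astype(np.float32))
        ev,V=np.linalg.eigh(np.cov((Q[:,:2]-m).T))
        print(cam,lo,hi,len(Q),'mean',m,np.median(Q[:,2]),'rect',_,sz,a,'circ',cc,'axis',np.degrees(np.arctan2(V[1,1],V[0,1])))
    # tray rim
    N=(np.hypot(P[...,0]-.56,P[...,1]-.205)<.2)&(P[...,2]>.012)&(P[...,2]<.025)
    print(cam,'tray rim',N.sum(),cv2.minAreaRect(P[N][:,:2].astype(np.float32)))
    if cam=='top':
      k=(np.hypot(P[...,0]-.38,P[...,1]+.1)<.1)
cv2.imwrite('pics/crop1.png',np.hstack(crops))
E
```

```text
scene 0.25 0.262 177 mean [ 0.5583 -0.1525] 0.25430811110220714 rect -0.16033080220222473 (0.049826424568891525, 0.11610012501478195) 21.37487030029297 circ ((0.5265564918518066, -0.16941086947917938), 0.05815006420016289) axis 113.78193017730516
scene 0.262 0.277 1146 mean [ 0.5276 -0.1668] 0.26820584572816575 rect -0.17221099138259888 (0.12077222019433975, 0.12198354303836823) 16.70554542541504 circ ((0.5149161219596863, -0.17312467098236084), 0.06365389376878738) axis 111.50485852994436
scene 0.285 0.31 233 mean [ 0.5201 -0.1714] 0.2984782837147711 rect -0.17309701442718506 (0.016573606058955193, 0.06447242945432663) 66.52388763427734 circ ((0.5168774724006653, -0.1724131852388382), 0.03249853104352951) axis 156.14304023507412
scene 0.297 0.31 129 mean [ 0.5178 -0.1721] 0.30144964700560395 rect -0.17289544641971588 (0.01648396998643875, 0.06241381913423538) 66.29264831542969 circ ((0.5159927010536194, -0.17248094081878662), 0.031648341566324234) axis 156.35744148037097
scene tray rim 711 ((0.5138299465179443, 0.18266892433166504), (0.3094015121459961, 0.27116093039512634), 69.8173
[... 404 characters left out ...]
rc ((0.5142959356307983, -0.17595237493515015), 0.062463559210300446) axis 69.6259800727614
top 0.285 0.31 151 mean [ 0.5126 -0.1749] 0.3027673619921159 rect -0.17544019222259521 (0.014168474823236465, 0.06321708858013153) 67.80073547363281 circ ((0.512553334236145, -0.17749018967151642), 0.03175629675388336) axis 157.72560680534505
top 0.297 0.31 135 mean [ 0.5131 -0.1754] 0.30320368683863563 rect -0.17544019222259521 (0.014168474823236465, 0.06321708858013153) 67.80073547363281 circ ((0.512553334236145, -0.17749018967151642), 0.03175629675388336) axis 156.98509407928597
top tray rim 658 ((0.5480096936225891, 0.1983536332845688), (0.3547998368740082, 0.3102034330368042), 30.231128692626953)
```

View pics/crop1.png

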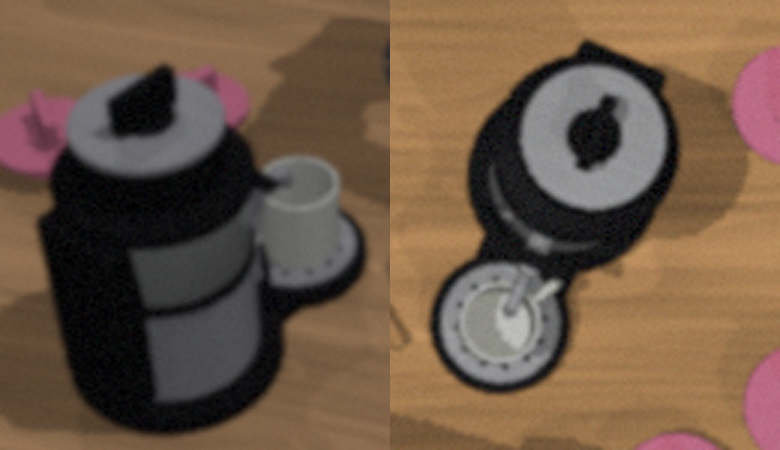

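The crop confirms it: a steel disc with a black bar grip sits on the neck. In the crop the grip is at (142,103) in the scene half and (595,135) in the top half. The two cameras agree within about 2 mm, with the bar axis at about 157°. Next I'll check wrist range and tray pose, then approach.

```bash
cat >> h.py <<'E'
from scipy.spatial.transform import Rotation as Ro
def qdown(a):
    "tool y down, jaw axis x at world angle a"
    x=np.array([np.cos(a),np.sin(a),0]); y=np.array([0,0,-1.]); q=Ro.from_matrix(np.stack([x,y,np.cross(x,y)],1)).as_quat()
    return q[[3,0,1,2]]
C=np.array([.5146,-.1745])
E
python3 - <<'E'
from h import *
np.set_printoptions(precision=3,suppress=True)
for a0 in (67,-113):
    for z in (.274,.42):
      for da in (0,.9,1.8):
        j=bot.solve_ik([*C,z],qdown(np.radians(a0)+da)); print(a0,z,da,j)
for a0 in range(-180,180,45): print('tray',a0,bot.solve_ik([.56,.206,.08],qdown(np.radians(a0))))
c=shot('top'); h=cv2.cvtColor(c['color'],cv2.COLOR_RGB2HSV)[180:285,185:300]
m=((h[...,1]<50)&(h[...,2]>110)).astype(np.uint8)
k=max(cv2.findContours(m,cv2.RETR_EXTERNAL,cv2.CHAIN_APPROX_NONE)[0],key=cv2.contourArea)
r=cv2.minAreaRect(k); print(r, [wz(c,p+[185,180],.018) for p in cv2.boxPoints(r)], wz(c,np.array(r[0])+[185,180],.018))
E
```

```text
67 0.274 0 [-0.402  0.271  0.81   1.839 -0.216  1.123  1.654]
67 0.274 0.9 [-0.319  0.254  0.703  1.835 -0.182  1.118  2.517]
67 0.274 1.8 [-0.734  0.508  1.368  1.852 -0.53   1.227 -2.513]
67 0.42 0 [-0.505  0.162  0.901  1.62  -0.129  1.421  1.578]
67 0.42 0.9 [-0.467  0.157  0.853  1.619 -0.119  1.42   2.468]
67 0.42 1.8 [-0.809  0.305  1.379  1.631 -0.301  1.456 -2.717]
-113 0.274 0 [-0.572  0.332  1.048  1.846 -0.315  1.144 -1.386]
-113 0.274 0.9 [-0.508  0.303  0.954  1.844 -0.272  1.134 -0.53 ]
-113 0.274 1.8 [-0.463  0.287  0.892  1.842 -0.246  1.128  0.343]
-113 0.42 0 [-0.622  0.187  1.055  1.625 -0.164  1.426 -1.522]
-113 0.42 0.9 [-0.481  0.159  0.871  1.619 -0.123  1.421 -0.67 ]
-113 0.42 1.8 [-0.461  0.156  0.846  1.618 -0.118  1.42   0.225]
tray -180 [-0.193  0.567 -0.283  1.82   0.214  0.784  2.555]
tray -135 [-1.25   1.036  1.336  1.888 -1.104  1.214 -1.869]
tray -90 [-0.838  0.6    0.575  1.865 -0.439  0.806 -1.603]
tray -45 [-0.762  0.577  0.469  1.86  -0.356  0.788 -0.89 ]
tray 0 [-0.674  0.56   0.35   1.854 -0.264  0.773 -0.184]
tray 45 [-0.557  0.546  0.195  1.846 -0.146  0.763  0.501]
tray 90 [-0.446  0.543  0.049  1.838 -0.036  0.762  1.193]
tray 135 [-0.315  0.55  -0.122  1.828  0.091  0.768  1.871]
((56.90645980834961, 51.76726531982422), (77.4435806274414, 60.123779296875), 19.29004669189453) [array([0.52 , 0.34 , 0.018]), array([0.693, 0.285, 0.018]), array([0.613, 0.063, 0.018]), array([0.442, 0.122, 0.018])] [0.566 0.202 0.018]
```

```bash
python3 - <<'E'
from h import *
np.set_printoptions(precision=4,suppress=True)
s=bot.sense(); p=s['position']
bot.move_linear([p[0],p[1],.42],rate=.2)
a=np.radians(-113)
bot.move_pose([*C,.42],qdown(a))
s=bot.sense(); c=vision.capture('wrist'); cv2.imwrite('pics/wrist1.png',c['color'][:,:,::-1])
q=s['tool_rot']; R=Ro.from_quat([q[1],q[2],q[3],q[0]]).as_matrix()
print(s['time'],s['position'],s['joints'],R,s['force'],s['wrist_torque'])
T=c['T_tool_cam']; v,u=np.mgrid[0:480,0:640]; d=c['depth']
x=np.stack([u,v,np.ones_like(u)],-1)@np.linalg.inv(c['camera_matrix']).T*d[...,None]
P=(x@T[:3,:3].T+T[:3,3])@R.T+s['position']; P[d==0]=np.nan
n=np.hypot(P[...,0]-C[0],P[...,1]-C[1])<.09
for lo,hi in [(.264,.276),(.29,.312)]:
    Q=P[n&(P[...,2]>lo)&(P[...,2]<hi)]; print(lo,len(Q))
    if len(Q)>5:
        r=cv2.minAreaRect(Q[:,:2].astype(np.float32)); m=Q.mean(0); ev,V=np.linalg.eigh(np.cov((Q[:,:2]-m[:2]).T))
        print(r,m,cv2.minEnclosingCircle(Q[:,:2].astype(np.float32)),np.degrees(np.arctan2(V[1,1],V[0,1])))
E
```

```text
4.8583 [ 0.515  -0.1736  0.4198] [-0.5541  0.1713  0.9623  1.6221 -0.1417  1.4227 -1.548 ] [[-0.389  -0.0003  0.9213]
 [-0.9213 -0.     -0.389 ]
 [ 0.0002 -1.     -0.0003]] [ 0.8457 -0.1899  0.5536] [ 0.0567  0.1306 -0.0532]
0.264 16561
((0.5142952799797058, -0.17473243176937103), (0.12247419357299805, 0.12283738702535629), 23.56270980834961) [ 0.5175 -0.1761  0.2696] ((0.5140177607536316, -0.17489458620548248), 0.062067583203315735) 67.99658567744883
0.29 1686
((0.5145401358604431, -0.17472687363624573), (0.013692990876734257, 0.06318190693855286), 67.35884094238281) [ 0.5162 -0.1756  0.3028] ((0.5144504904747009, -0.17516109347343445), 0.031882062554359436) 157.6457793560277
```

View pics/wrist1.png

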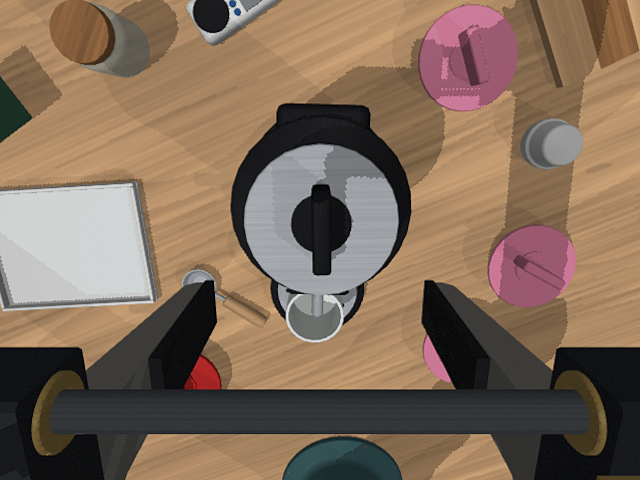

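The wrist view shows the bar grip centred at (321,229), running straight up the picture between the open fingers, with nothing in the way. Refined pose: centre (0.5144, -0.1748), bar at 157.4°. Now I'll descend and grip.

```bash
sed -i 's/^C=.*/C=np.array([.5144,-.1748])/' h.py; python3 - <<'E'
from h import *
np.set_printoptions(precision=4,suppress=True)
def st(t): s=bot.sense(); print(t,round(s['time'],2),s['position'],s['force'],s['wrist_torque'],s['grip_width'],s['joints']); return s
q=qdown(np.radians(-112.6))
t=np.array([*C,.32]); bot.move_linear(t,rate=.12,frame=q); s=st('above')
e=t-s['position']; cmd=np.array([*C,.275])+e
bot.move_linear(cmd,rate=.08,frame=q); bot.hold(.2); st('down')
bot.clamp(40); bot.hold(.3); st('clamped'); print(cmd)
E
```

```text
above 5.89 [ 0.5148 -0.175   0.3207] [ 0.581  -0.6704  0.6172] [-0.0131  0.1402  0.0001] 0.9993297096841048 [-0.5144  0.2441  0.9427  1.7814 -0.2099  1.2209 -1.4787]
down 6.81 [ 0.5142 -0.1747  0.2748] [ 0.3585 -0.1044 -0.4816] [ 0.0308  0.1081 -0.0155] 1.0012688723002188 [-0.4863  0.2925  0.9235  1.8431 -0.2574  1.1311 -1.4376]
clamped 8.27 [ 0.514  -0.1746  0.2744] [ 0.5685 -0.8146  0.042 ] [-0.0314  0.1581 -0.1544] 0.14673821906883966 [-0.4861  0.293   0.9233  1.8436 -0.2574  1.1309 -1.4377]
[ 0.514  -0.1746  0.2743]
```

```bash
cat >> h.py <<'E'
def turn(step,n,stop=None,log=[]):
    j=np.array(bot.sense()['joints']); j7=j[6]
    for i in range(n):
        j7+=step; j[6]=j7; bot.set_joints(j); S=[bot.sense()]
        for _ in range(3): bot.hold(.04); S.append(bot.sense())
        s=S[-1]; f=np.mean([x['force'] for x in S],0); m=np.mean([x['wrist_torque'] for x in S],0)
        print(round(s['time'],2),'cmd %.3f j7 %.3f'%(j7,s['joints'][6]),'F',f.round(1),'Mz %.3f'%m[2],'g %.3f'%s['grip_width'],'xy',(s['position']*1e3).round(1))
        log.append((s['joints'][6],m[2],f[2]))
        if stop and stop(log): break
E
python3 - <<'E'
from h import *
def stop(l):
    M=np.abs([x[1] for x in l]); return np.hypot(*bot.sense()['force'][:2])>12 or (len(l)>5 and M[-1]<.55*np.median(M[2:]))
turn(.04,12,stop)
E
```

```text
8.64 cmd -1.398 j7 -1.398 F [ 0.3 -0.3 -0.3] Mz 0.168 g 0.150 xy [ 514.  -174.6  274.3]
9.02 cmd -1.358 j7 -1.358 F [-0.1 -0.4  0.3] Mz 0.165 g 0.152 xy [ 514.  -174.6  274.3]
9.39 cmd -1.318 j7 -1.319 F [-0.1 -0.8  0.2] Mz 0.146 g 0.154 xy [ 514.  -174.6  274.3]
9.77 cmd -1.278 j7 -1.279 F [ 0.3  0.  -0.2] Mz 0.136 g 0.151 xy [ 513.9 -174.6  274.3]
10.14 cmd -1.238 j7 -1.239 F [-0.3 -0.2 -0.3] Mz 0.131 g 0.149 xy [ 514.  -174.7  274.3]
10.52 cmd -1.198 j7 -1.199 F [-0.  -0.4 -0.5] Mz 0.157 g 0.149 xy [ 514.  -174.7  274.4]
10.89 cmd -1.158 j7 -1.159 F [ 0.1 -0.3 -0.2] Mz 0.173 g 0.149 xy [ 513.9 -174.6  274.3]
11.27 cmd -1.118 j7 -1.119 F [ 0.1 -0.3 -0.7] Mz 0.174 g 0.153 xy [ 514.  -174.6  274.3]
11.64 cmd -1.078 j7 -1.079 F [-0.1 -0.4 -0.4] Mz 0.138 g 0.151 xy [ 514.  -174.6  274.4]
12.02 cmd -1.038 j7 -1.039 F [-0.1  0.6  0.1] Mz 0.136 g 0.148 xy [ 514.  -174.7  274.3]
12.39 cmd -0.998 j7 -0.999 F [-0.1 -0.2 -0.2] Mz 0.167 g 0.145 xy [ 514.  -174.6  274.4]
12.77 cmd -0.958 j7 -0.959 F [ 0.1 -0.3 -0.5] Mz 0.166 g 0.150 xy [ 514.  -174.6  274.3]
```

Drag is steady at about 0.15 Nm with no side force, so I'll carry on.

```bash
python3 - <<'E'
from h import *
def stop(l):
    return np.hypot(*bot.sense()['force'][:2])>12 or abs(l[-1][1])<.075 or l[-1][2]>5
turn(.04,29,stop)
E
```

```text
13.14 cmd -0.919 j7 -0.919 F [-0.3 -0.6 -0.2] Mz 0.116 g 0.150 xy [ 514.  -174.6  274.3]
13.52 cmd -0.879 j7 -0.879 F [-0.1 -0.2  0.2] Mz 0.145 g 0.148 xy [ 514.  -174.6  274.3]
13.89 cmd -0.839 j7 -0.839 F [-0.3 -0.2  0. ] Mz 0.160 g 0.150 xy [ 514.  -174.6  274.3]
14.27 cmd -0.799 j7 -0.799 F [-0.   0.   0.1] Mz 0.158 g 0.149 xy [ 514.  -174.6  274.4]
14.64 cmd -0.759 j7 -0.759 F [-0.3 -0.5  0.1] Mz 0.163 g 0.150 xy [ 514.  -174.6  274.3]
15.02 cmd -0.719 j7 -0.719 F [-0.2 -0.1  0.7] Mz 0.163 g 0.149 xy [ 514.  -174.7  274.4]
15.39 cmd -0.679 j7 -0.679 F [-0.5 -0.6  1.2] Mz 0.124 g 0.144 xy [ 514.1 -174.7  274.5]
15.77 cmd -0.639 j7 -0.639 F [-0.1 -0.1  4. ] Mz 0.119 g 0.148 xy [ 514.2 -174.7  274.6]
16.14 cmd -0.599 j7 -0.599 F [-0.2 -0.2  5.5] Mz 0.068 g 0.151 xy [ 514.4 -174.8  274.9]
```

Drag is falling and the upward push is rising from j7 ≈ -0.67. I'll map the dip in finer steps to find its middle.

```bash
python3 - <<'E'
from h import *
def stop(l):
    F=[x[2] for x in l]; return np.hypot(*bot.sense()['force'][:2])>12 or (len(l)>3 and max(F)>6 and F[-1]<.55*max(F))
turn(.03,14,stop)
E
```

```text
16.52 cmd -0.569 j7 -0.570 F [-0.2  0.1  5.2] Mz 0.190 g 0.150 xy [ 514.8 -174.8  275.4]
16.89 cmd -0.539 j7 -0.540 F [-0.5  0.6  7.3] Mz 0.047 g 0.143 xy [ 515.1 -174.9  275.7]
17.27 cmd -0.509 j7 -0.510 F [-0.   0.2  7.7] Mz 0.029 g 0.152 xy [ 515.2 -175.1  275.8]
17.64 cmd -0.479 j7 -0.480 F [ 0.1 -0.3  7.5] Mz 0.014 g 0.153 xy [ 515.2 -175.2  275.8]
18.02 cmd -0.449 j7 -0.450 F [ 0.1 -0.1  7.3] Mz 0.005 g 0.151 xy [ 515.2 -175.1  275.8]
18.39 cmd -0.419 j7 -0.420 F [-0.2  0.   7.5] Mz 0.041 g 0.154 xy [ 515.2 -175.2  275.8]
18.77 cmd -0.389 j7 -0.390 F [-0.1  0.9  7.7] Mz 0.031 g 0.148 xy [ 515.1 -175.1  275.8]
19.14 cmd -0.359 j7 -0.360 F [-0.5  1.1  7.6] Mz -0.040 g 0.148 xy [ 514.8 -174.8  275.6]
19.52 cmd -0.329 j7 -0.331 F [ 0.3 -0.6  5.1] Mz -0.086 g 0.150 xy [ 514.9 -175.   275.3]
19.89 cmd -0.299 j7 -0.300 F [0.2 0.1 3.8] Mz 0.017 g 0.148 xy [ 514.4 -174.9  274.9]
```

The dip is symmetric: the force edges are at -0.60 and -0.33, and drag is near zero between. That puts the middle at about -0.46. I'll go back there and lift in small, force-watched steps.

```bash
python3 - <<'E'
from h import *
j=bot.sense()['joints']; turn((-.46-j[6])/3,3)
s=bot.sense(); p0=s['position'].copy(); q=s['tool_rot']
for i in range(1,13):
    bot.move_linear(p0+[0,0,.003*i],rate=.04,frame=q); bot.hold(.05); s=bot.sense()
    print(round(s['time'],2),'dz %.1f'%((s['position'][2]-p0[2])*1e3),s['force'].round(1),s['wrist_torque'].round(2),'g %.3f'%s['grip_width'])
    if s['force'][2]<-9 or np.hypot(*s['force'][:2])>10: print('STOP'); break
shot('scene','lift')
E
```

```text
20.27 cmd -0.353 j7 -0.354 F [-1.2  0.9  7.8] Mz -0.123 g 0.148 xy [ 514.7 -174.8  275.5]
20.64 cmd -0.407 j7 -0.407 F [0.2 0.2 8.2] Mz -0.019 g 0.148 xy [ 515.  -175.2  275.7]
21.02 cmd -0.460 j7 -0.461 F [0.1 0.2 8.1] Mz -0.030 g 0.146 xy [ 515.1 -175.2  275.7]
21.32 dz 2.1 [ 1.2  0.  -3.1] [-0.05  0.13  0.02] g 0.147
21.62 dz 5.9 [ 0.2  0.5 -2.4] [-0.06  0.12 -0.02] g 0.150
21.92 dz 9.1 [-0.1 -0.2 -2.4] [-0.05  0.12 -0.01] g 0.149
22.22 dz 12.1 [-0.5 -0.4 -2.4] [-0.    0.13  0.01] g 0.147
22.52 dz 15.1 [-0.7 -0.1 -2. ] [-0.04  0.13  0.  ] g 0.149
22.82 dz 18.1 [-0.3  0.  -1.7] [-0.09  0.14 -0.03] g 0.149
23.12 dz 21.1 [ 0.5 -0.3 -1.7] [-0.02  0.15 -0.01] g 0.143
23.42 dz 24.1 [ 0.1  0.1 -2.8] [-0.03  0.14 -0.01] g 0.150
23.72 dz 27.1 [-0.4 -0.2 -3.4] [-0.01  0.17  0.05] g 0.147
24.02 dz 30.1 [-0.2 -0.4 -1.8] [-0.03  0.16  0.03] g 0.151
24.32 dz 33.1 [-0.2 -0.5 -2.7] [-0.09  0.11  0.05] g 0.153
24.62 dz 36.1 [-0.1 -0.7 -2.4] [0.01 0.12 0.01] g 0.150
```

The lid is free: about 2.5 N hanging, and no side force through the lift. I'll carry it to the tray and lower it until it touches.

```bash
python3 - <<'E'
from h import *
s=bot.sense(); p=s['position']; q=qdown(np.radians(-56.6))
bot.move_linear([p[0],p[1],.36],rate=.12)
bot.move_linear([.562,.202,.36],rate=.16,frame=q)
s=bot.sense(); print(s['time'],s['position'],s['force'].round(1),s['grip_width'],s['tool_rot'])
shot('scene','over'); c=shot('top')
for r in vision.pinpoint('scene','lid_grip')[:3]: pass
bot.move_linear([.562,.202,.10],rate=.12); bot.move_linear([.562,.202,.055],rate=.05); bot.hold(.1)
s=bot.sense(); f0=s['force'][2]; print(s['time'],s['position'],s['force'].round(1)); shot('scene','low')
E
python3 -c "
import cv2,numpy as np
cv2.imwrite('pics/both.png',np.hstack([cv2.resize(cv2.imread('pics/%s.png'%n)[150:400,200:500],None,fx=1.3,fy=1.3) for n in('over','low')]))"
```

```text
27.7417 [0.56208374 0.20127315 0.36016554] [ 0.2  0.1 -2.3] 0.1446935300997763 [ 0.6224577  -0.62235454  0.33554773 -0.33560239]
31.3583 [0.56229117 0.20215507 0.05540988] [ 0.6  0.6 -2.4]
```

View pics/both.png

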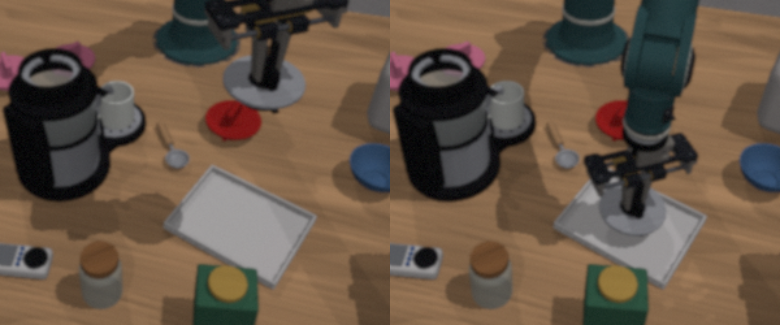

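The lid hangs level. In the right half it sits over the tray's middle at (633,210), clear of the walls, and the open neck is at (440,68). Next I'll lower it slowly to contact and release.

```bash
python3 - <<'E'
from h import *
np.set_printoptions(precision=4,suppress=True)
s=bot.sense(); z=s['position'][2]; f0=np.mean([bot.sense()['force'][2] for _ in range(3)])
while z>.036:
    z-=.0015; bot.move_linear([.562,.202,z],rate=.02); bot.hold(.04); s=bot.sense()
    if z<.048: print(round(s['time'],2),'%.4f'%z,s['position'],s['force'].round(1))
    if s['force'][2]>f0+2.5: break
shot('wrist','wristlow')
bot.clamp(3); bot.hold(.2); bot.ungrasp(); bot.hold(.2); s=bot.sense(); print(s['time'],s['position'],s['force'].round(1),s['grip_width'])
p=s['position']; bot.move_linear([p[0],p[1],.20],rate=.12)
s=bot.sense(); c=vision.capture('wrist'); cv2.imwrite('pics/wristend.png',c['color'][:,:,::-1])
q=s['tool_rot']; R=Ro.from_quat([q[1],q[2],q[3],q[0]]).as_matrix()
T=c['T_tool_cam']; v,u=np.mgrid[0:480,0:640]; d=c['depth']
x=np.stack([u,v,np.ones_like(u)],-1)@np.linalg.inv(c['camera_matrix']).T*d[...,None]
P=(x@T[:3,:3].T+T[:3,3])@R.T+s['position']; P[d==0]=np.nan
n=np.hypot(P[...,0]-.562,P[...,1]-.202)<.09
Q=P[n&(P[...,2]>.03)&(P[...,2]<.045)]
A=np.linalg.lstsq(np.c_[Q[:,:2],np.ones(len(Q))],Q[:,2],rcond=None)[0]
print(s['time'],'disc',len(Q),'z',np.median(Q[:,2]),'tilt',np.hypot(*A[:2]),cv2.minEnclosingCircle(Q[:,:2].astype(np.float32)))
E
```

```text
32.87 0.0479 [0.562  0.202  0.0478] [-0.3  0.7 -2.3]
33.16 0.0464 [0.5619 0.202  0.0463] [ 0.2  0.4 -2.2]
33.45 0.0449 [0.562  0.202  0.0448] [ 0.2  0.5 -1.9]
33.74 0.0434 [0.562  0.202  0.0433] [ 0.2 -0.4 -2.8]
34.03 0.0419 [0.5621 0.202  0.0419] [ 0.3 -0.4 -0.9]
34.33 0.0404 [0.5631 0.2022 0.0419] [-1.2 -0.2  8. ]
36.2 [0.562  0.202  0.0404] [-0.2 -0.7  0.8] 1.0005525511852345
37.6833 disc 15577 z 0.03705148625475266 tilt 0.002139038879773668 ((0.5629632472991943, 0.2029527723789215), 0.06198567524552345)
```

View pics/wristend.png

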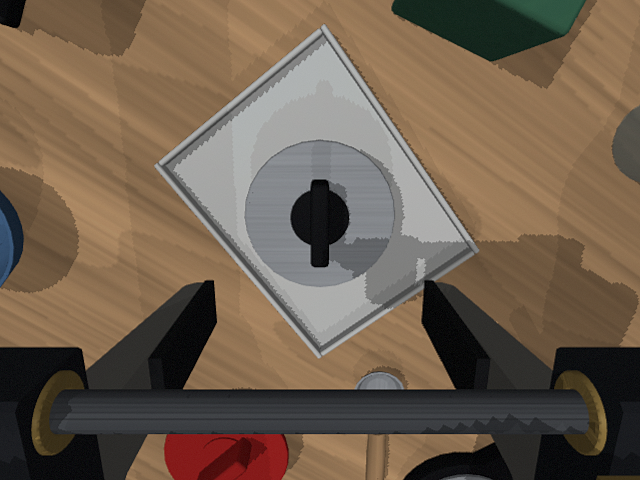

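The picture shows the lid grip up in the tray, disc centred at (320,213) and released. The measured disc top is 37 mm, exactly what plug-on-floor gives, with a tilt of 0.002 rad. I'll hand in.

```bash
python3 - <<'E'
from h import *
p=bot.sense()['position']; bot.move_linear([p[0],p[1],.30],rate=.15); bot.hold(.3)
a=cv2.imread('pics/top1.png'); shot('top','top2'); 
c=vision.capture('top')
for q in ['mug','sugar_jar','tea_caddy','teaspoon','power_meter','bowl','egg_timer']:
    r=vision.recognise('top',q); print(q,[np.round(x['position']).tolist() for x in r[:1]])
s=bot.sense(); print(s['time'],s['force'].round(1)); bot.hand_in()
E
```

```text
mug [[345.0, 298.0]]
sugar_jar [[312.0, 164.0]]
tea_caddy [[242.0, 156.0]]
teaspoon [[298.0, 279.0]]
power_meter [[365.0, 169.0]]
bowl [[156.0, 292.0]]
egg_timer [[469.0, 271.0]]
39.3 [-0.  -1.  -0.1]
the job is handed in; nothing more can be done
```

The lid is off the dispenser and lies grip up in the white tray. I handed the job in at about 39 s; no verdict is reported.

- **Unlocking:** I turned the lid anticlockwise by its bar against a steady drag of about 0.15 Nm. The drag fell to near zero, with an upward push of about 7.5 N, in a dip centred 0.98 rad from the start. I went about 0.16 rad past the middle to find the far edge of the dip, then turned back before lifting.
- **Lifting:** It came out without resistance. The wrist read about 8 N at most, and there was no notable side force.
- **Placing:** I lowered it in 1.5 mm steps until it touched the floor, with about 8 N at contact, then let go.

**Last checks:** The wrist camera put the disc top at 37 mm, which is right for the plug standing on the tray floor. Tilt was about 0.002 rad and the lid's centre was about 3 mm from my estimate of the tray's centre. The gripper was open and clear, with wrist force about zero. In the top camera the network found all seven bystanders, in places that match the first picture by eye. I did not measure how far each had moved. No check failed.

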